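Set the sine plate with the fallen setting block

TASK

Set the sine plate to the angle of the longer of the two metal setting blocks. First right that fallen block: stand it on end on the bench and let go of it; then take it afresh and stand it on the sine plate's base beneath the swung-up plate, let go, and bring the plate down until its roller really rests on top of the block. Leave the block upright and leave the shorter block, the spray can and the parts box where they are.

Things in the scene. Friction and masses are not known exactly. Their poses are not given: they have to be found in the camera images.
- base: Fixed dark steel base of the sine plate, a slab 225 x 130 x 20 mm. Origin on the bench under it; it runs from 100 mm on the -x side to 125 mm on the +x side, 65 mm either way in y. The block is to stand on its top, 20 mm above the bench. +x points to the hinged end, -x to the plate's free end, y is parallel to the hinge, z up.
- hinge (a point): Centre of the hinge axis: at x = +100 mm, y = 0, z = 30 mm in the base frame. The axis is along the base's y.
- plate (a joint): Angle of the hinged steel plate (205 x 110 x 12 mm): 0 = flat, parallel to the base; grows as the free (-x) end swings up; stop at 1.4 rad. Stiff hinge: dry friction of about 0.9 N m holds the plate wherever it is left, so it must be lifted (about 7 N at the lug) and pushed down (5 to 10 N in hand); it does not sink by its weight. It starts low, with no room for the block beneath.
- lug (a point): Centre of the lifting lug, a dark steel tongue 20 mm wide (along the hinge) and 16 mm thick, sticking out 45 mm from the middle of the plate's free end. It lies 225 mm from the hinge axis along the plate and 14 mm above the plane of hinge and roller axes; -x points outwards. Bare bench below and beside it. Pinched from above across its width, it pivots between the pads as the plate swings.
- roller: Steel roller on a pin under the plate's free end, 20 mm in diameter, 96 mm long, parallel to the hinge. Origin at its centre, 180 mm from the hinge axis. At plate angle 0 it lies on the base. Resting on a block of height h, sin(angle) = h / 180 mm: 0.524 rad for the long block, and its axis is then 156 mm from the hinge axis, measured level.
- long_block: The longer loose setting block, plain aluminium with small dark hole marks, 90 x 40 x 40 mm, about 0.4 kg (varies), lying on its side on the bench. Origin at its centre, x along its 90 mm length; either end may be up. Standing on the base its middle is 65 mm above the bench.
- short_block: The shorter loose setting block, same look, 60 x 40 x 40 mm, lying on its side; not wanted, leave it. Origin at its centre, x along its 60 mm length.
- spray_can: Standing spray can, grey with an orange band, 60 mm in diameter, 170 mm tall; leave it. Origin at the centre of its underside.
- parts_box: Open grey plastic box of bolts, 100 x 150 x 50 mm; leave it. Origin at the centre of its underside.
Not all that is in view belongs to the job. Leave any yellow look-alike of the long_block alone.

How it is judged:
By the outcome, as a careful person would: the job done as asked, in the order asked, and still so for the second after the job is handed in, with the robot touching nothing.
It also fails if it takes over 72 s, if anything falls off the work surface, if the arm or the gripper's body presses on something with over 40 N, if the wrist force passes 120 N, or if a joint passes its speed limit or range.

ROBOT

A 6-joint arm with a two-finger parallel gripper is mounted at the origin on the work surface. World frame = base frame: x ahead of the robot, y to its left, z up, the work surface at z = 0. Lengths are in m, angles in degrees, forces in N, time in s.
With the tool pointing down it reaches from about 0.425 to 0.95 m from the base axis. Payload 3.5 kg.
Tool frame: the origin (TCP) lies between the finger pads; the fingertips stand 14 mm ahead of it and the grasp point (between the pads) lies 5 mm behind it; z points along the fingers, y is the direction in which the jaws open and shut (so a half turn about z gives the same grasp; the last joint's range is limited). The gripper opens to 85 mm and grips with 20 to 120 N. Pads are 22 mm wide; open, the fingers measure 114 mm over their backs; the gripper's body (76 mm by 85 mm) begins 54 mm behind the grasp point. The pads swing forward as they close: fully open they stand 13 mm farther back than shut.
Start: joints at [-8.594, 16.404, 90.338, -0, 73.258, -8.594], TCP at [0.675, 0, 0.245] pointing down, gripper open.
Joint ranges: [-158.93, 158.93], [-51.34, 127.21], [12.03, 142.37], [-87.48, 267.48], [13.55, 161.25], [-162.69, 162.69]. Speed limits (degrees/s): [159.86, 159.86, 180, 180, 180, 180].

INTERFACE

Orientations are given as a 3x3 rotation matrix whose columns are the frame's x, y, z axes.
In Python, from rig import manip, grab_frame gives the robot as it stands. Calls block until the motion is done:
- manip.move_ptp(position, orientation): joint-space move of the TCP to a pose.
- manip.movel(position, frame=None, feed=0.15): straight line of the TCP; frame=None keeps the orientation; feed is the mean speed in m/s.
- manip.set_joints(angles): joint-space move.
- manip.move_gripper(opening, force=None): opening from 0.0 (shut) to 1.0 (fully open); force is the grip in N (None keeps the last); returns when the fingers have stopped.
- manip.pause(seconds).
- manip.inverse_kinematics(position, orientation): joint angles nearest the present ones, or None.
- grab_frame(name): name is "scene" or "side" or "wrist"; returns a dict with "img" (400x640x3 uint8, red, green, blue), "vfov" (degrees; the focal length in pixels is half the picture's height over the tangent of half this angle, whatever the lens; pixels are square), "cx", "cy" (the principal point, pixels), "k1" (the pictures are not rectified: a ray, as slopes to the right and down, at radius r is drawn at 1 + k1 r^2 times it, then the intrinsics apply), "eye" and "rotation" of the camera in the world. Camera axes: x right, y down, z forward; pixel columns grow to the right and rows downward; lengths in m; the calibration is good to about 2 mm. A picture is of the moment at which its call begins. There is no depth.
A pose or a line that the arm cannot do raises manip.MotionError and nothing moves.
- manip.sign_off(): hands the job in, once; it reports no verdict.
Readings, each from a call of its own:
- manip.current_t(): time.
- manip.current_joints(): joint angles.
- manip.current_joint_velocities(): joint speeds.
- manip.current_effort(): joint torques, N m.
- manip.current_tcp_pos(): TCP position.
- manip.current_ee_rot(): TCP orientation.
- manip.current_contact_force(): force on the tool from outside, world axes, zero at the start.
- manip.current_moment(): the same for the moment, N m.
- manip.current_finger_gap(): opening from 0.0 (shut) to 1.0 (fully open).
Only numpy, scipy, OpenCV 4.12 (cv2) and the standard library are available. Lean on these libraries where they do the work, as an engineer would, in place of code of your own. Each camera call takes 0.05 s, during which the arm holds its last target.

## Working session

There is one attempt and no reset: what is moved stays moved. The work goes in short steps, each a Python script; the robot and the scene stay as the last script left them, time stands still between calls to the robot, and variables do not carry over. Pictures are saved under pics/ and viewed, and the job is handed in when it is done.

```bash
ls; mkdir -p pics; cat > h.py <<'E'
from rig import manip, grab_frame
import numpy as np, cv2, json, pickle
def snap(name,fn=None):
    f=grab_frame(name)
    if fn:
        cv2.imwrite('pics/'+fn+'.png',f['img'][:,:,::-1]); pickle.dump({k:(np.array(v) if k!='name' else v) for k,v in f.items()},open('pics/'+fn+'.pkl','wb'))
    return f
def load(fn): return pickle.load(open('pics/'+fn+'.pkl','rb'))
def foc(f): return 200/np.tan(np.radians(float(f['vfov']))/2)
def ray(f,u,v):
    F=foc(f); d=np.array([(u-float(f['cx']))/F,(v-float(f['cy']))/F]); s=d.copy()
    for _ in range(30): s=d/(1+float(f['k1'])*(s@s))
    r=np.array(f['rotation'])@np.array([s[0],s[1],1.]); return r/np.linalg.norm(r)
def onz(f,u,v,z):
    r=ray(f,u,v); e=np.array(f['eye']); return e+r*(z-e[2])/r[2]
def proj(f,P):
    P=np.atleast_2d(P); q=(P-np.array(f['eye']))@np.array(f['rotation']); s=q[:,:2]/q[:,2:]
    s=s*(1+float(f['k1'])*(s**2).sum(1,keepdims=True)); return s*foc(f)+[float(f['cx']),float(f['cy'])]
def crop(fn,x0,y0,x1,y1,k,out):
    im=cv2.imread('pics/'+fn+'.png')[y0:y1,x0:x1]; cv2.imwrite('pics/'+out+'.png',cv2.resize(im,None,fx=k,fy=k,interpolation=cv2.INTER_CUBIC))
def down(yaw):  # tool y axis (jaw) at yaw deg from world x
    a=np.radians(yaw); y=np.array([np.cos(a),np.sin(a),0]); z=np.array([0,0,-1.]); return np.column_stack([np.cross(y,z),y,z])
E
python3 - <<'E'
from h import *
for n in ['scene','side','wrist']:
    f=snap(n,n+'0'); print(n,f['vfov'],f['cx'],f['cy'],f['k1'],np.round(f['eye'],3),np.round(f['rotation'],3).tolist())
print(manip.current_t(),manip.current_ee_rot(),manip.current_finger_gap())
E
```

```text
pics
scene 47.18196786240951 326.01113626355703 196.83188934971827 -0.12645886170232362 [ 1.266 -0.188  1.149] [[0.246, 0.799, -0.548], [0.969, -0.205, 0.135], [-0.005, -0.565, -0.825]]
side 55.23741552374652 322.600859094565 200.4177479377475 0.024361375116722345 [0.317 0.907 0.663] [[-0.961, -0.152, 0.23], [-0.275, 0.492, -0.826], [0.012, -0.857, -0.515]]
wrist 60.70246118151675 318.8594959255522 197.96064321948668 -0.045508328353516585 [0.674 0.065 0.373] [[1.0, -0.0, -0.0], [-0.0, -0.965, -0.263], [-0.0, 0.263, -0.965]]
0.15 [[-1.23025240e-06  9.99998202e-01 -1.89607419e-03]
 [ 9.99999964e-01  1.73817892e-06  2.67881626e-04]
 [ 2.67884440e-04 -1.89607379e-03 -9.99998167e-01]] 1.0010056384683685
```

View pics/scene0.png

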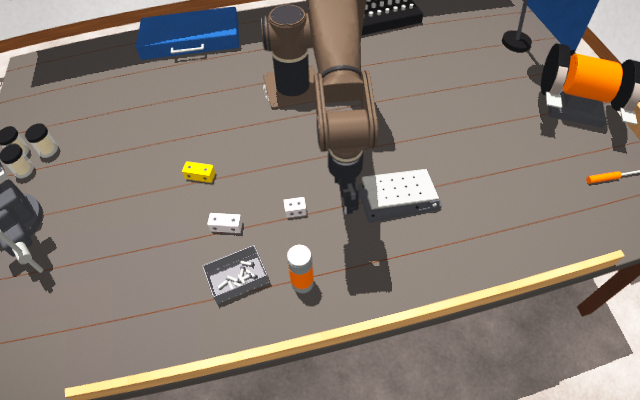

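View pics/side0.png

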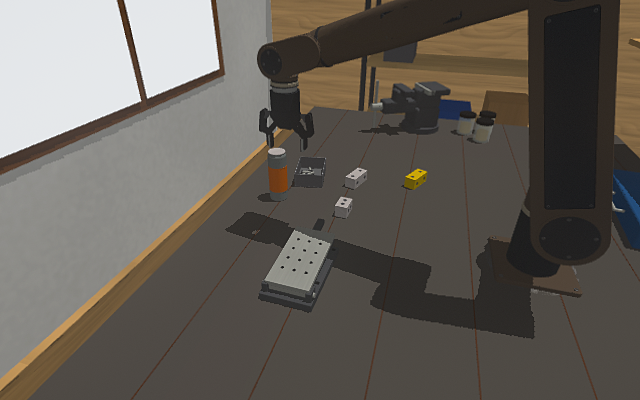

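View pics/wrist0.png

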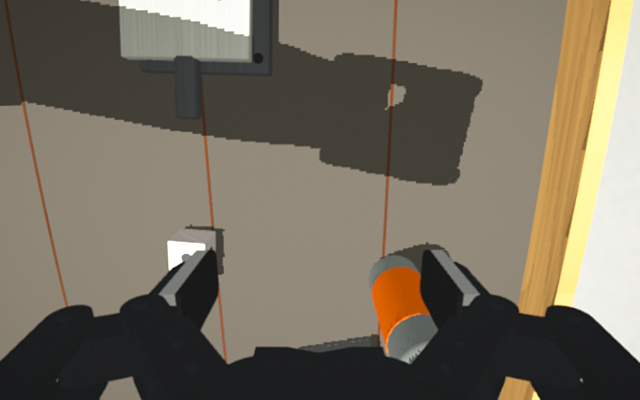

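```bash
python3 - <<'E'
from h import *
crop('scene0',170,150,330,270,5,'s0a'); crop('scene0',330,150,460,240,6,'s0b'); crop('side0',230,210,350,320,6,'d0a')
crop('side0',310,150,440,230,6,'d0b')
f=load('scene0')
for n,u,v,z in [('can',298,256,.17),('long',226,220,.04),('short',294,203,.04),('yel',199,168,.04),('plate',400,187,.045)]: print(n,onz(f,u,v,z))
E
```

```text
can [ 0.76449739 -0.13461675  0.17      ]
long [ 0.5355259  -0.30314426  0.04      ]
short [ 0.52675035 -0.10220337  0.04      ]
yel [ 0.32552296 -0.3620742   0.04      ]
plate [0.55252563 0.21429856 0.045     ]
```

View pics/s0a.png

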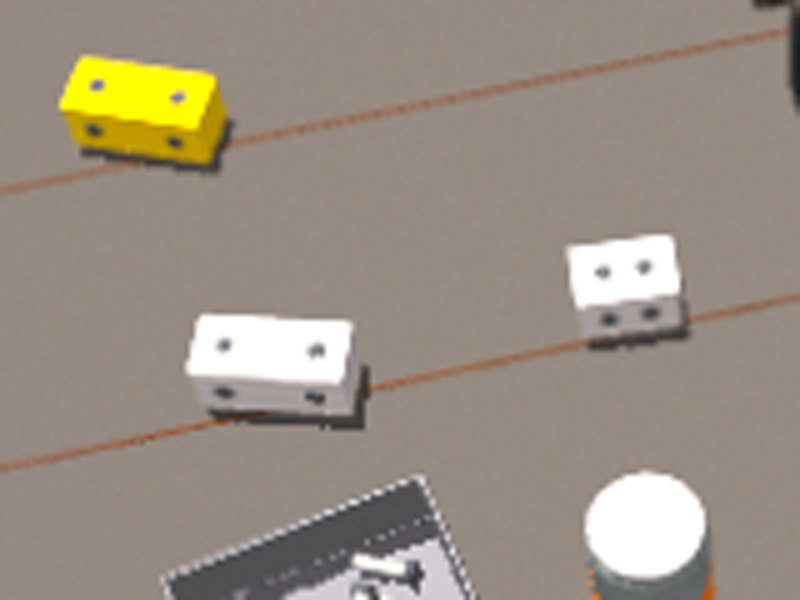

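View pics/s0b.png

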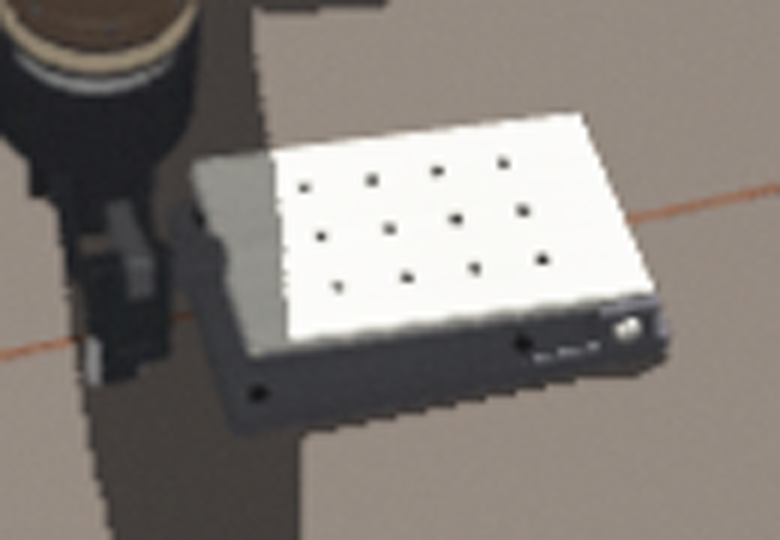

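View pics/d0a.png

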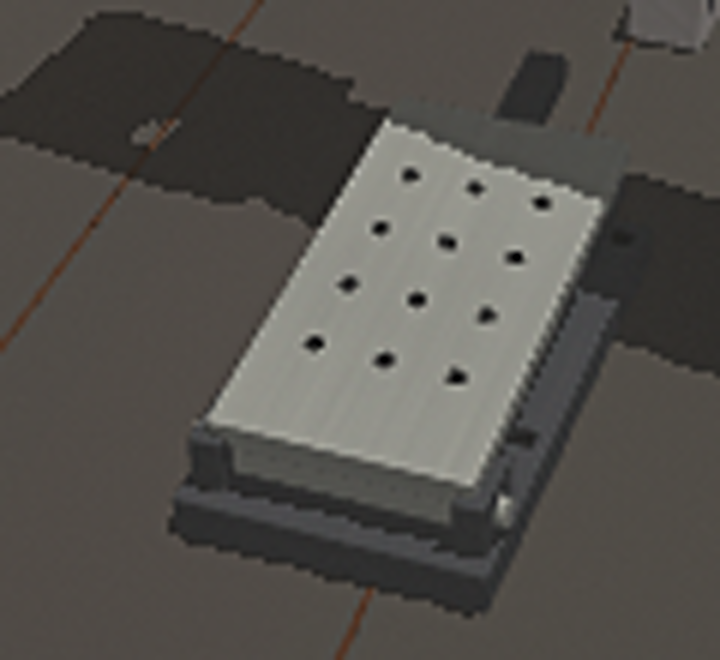

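View pics/d0b.png

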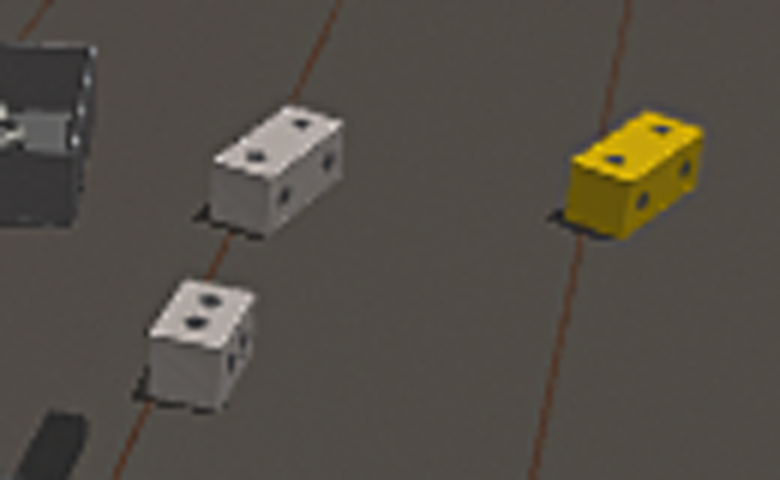

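```bash
cat > fit0.py <<'E'
from h import *
from scipy.optimize import least_squares
S=load('scene0');D=load('side0')
s=lambda x,y:(330+x/6,150+y/6); d=lambda x,y:(230+x/6,210+y/6)
base=[(D,(.125,-.065,.02),d(180,492)),(D,(.125,.065,.02),d(490,580)),(D,(.125,-.065,0),d(172,533)),(D,(.125,.065,0),d(488,614)),(S,(-.1,-.065,0),s(240,432)),(S,(.125,-.065,0),s(662,362))]
plate=[(S,(1,.055),s(190,160)),(S,(1,-.055),s(255,355)),(S,(0,.055),s(580,112)),(S,(0,-.055),s(655,292)),(D,(1,-.055),d(388,118)),(D,(1,.055),d(632,142)),(D,(0,-.055),d(208,420)),(D,(0,.055),d(475,485))]
def W(p,q):
    c,s_=np.cos(p[2]),np.sin(p[2]); return np.array([p[0]+c*q[0]-s_*q[1],p[1]+s_*q[0]+c*q[1],q[2]])
def pl(p,a):
    u=p[5]+.205*a[0]; th=p[3]; h=p[4]
    return (.1-u*np.cos(th)+h*np.sin(th)*0 - h*(-np.sin(th))*1*0 + h*np.sin(th), a[1], .03+u*np.sin(th)+h*np.cos(th))
def res(p):
    r=[]
    for f,q,m in base: r.append(proj(f,W(p,q))[0]-m)
    for f,a,m in plate: r.append(proj(f,W(p,pl(p,a)))[0]-m)
    r=np.array(r).ravel(); return np.append(r,[(p[4]-.02)/.004,(p[5]+.0025)/.004])
o=least_squares(res,[.55,.2,np.pi/2,.05,.02,0],loss='soft_l1')
print(o.x,np.degrees(o.x[2])); print(np.round(res(o.x)[:-2].reshape(-1,2),1).tolist())
def blk(off,pts,L):
    P=np.array([onz(S,off[0]+x/5,off[1]+y/5,.04) for x,y in pts]); c=P.mean(0); e=(P[1]+P[2]-P[0]-P[3])/2
    print(c,np.degrees(np.arctan2(e[1],e[0])),np.linalg.norm(e),np.linalg.norm((P[3]+P[2]-P[0]-P[1])/2))
blk((170,150),[(200,314),(355,320),(337,385),(187,374)],.09)
blk((170,150),[(567,247),(673,235),(682,295),(579,308)],.06)
f=D
def blk2(pts):
    P=np.array([onz(D,310+x/6,150+y/6,.04) for x,y in pts]); c=P.mean(0); e=(P[1]+P[2]-P[0]-P[3])/2
    print('side',c,np.degrees(np.arctan2(e[1],e[0])),np.linalg.norm(e))
blk2([(345,122),(270,180),(211,156),(291,104)]); blk2([(257,292),(220,348),(150,332),(185,280)])
E
python3 fit0.py
```

```text
[ 0.56290867  0.19841581  1.54169938  0.06683404  0.02201082 -0.01103141] 88.33286768908079
[[-1.7, 1.1], [-0.2, -0.3], [0.3, 0.6], [0.1, 0.4], [-1.7, 1.6], [-0.0, -1.1], [-0.1, 1.1], [-0.8, -1.0], [-0.7, -0.0], [-0.5, -0.9], [1.1, -2.8], [-0.7, 0.9], [-1.0, 0.4], [-0.2, 0.4]]
[ 0.53267937 -0.30888601  0.04      ] 72.16875529539799 0.08936236436788529 0.042104460391575955
[ 0.53159244 -0.10010355  0.04      ] 83.81192922162883 0.0611052256602002 0.04286540098057587
side [ 0.53001665 -0.30875156  0.04      ] 70.69131851835691 0.09012947422710806
side [ 0.52826965 -0.10088224  0.04      ] 84.58326524402953 0.05896993185744098
```

```bash
cat >> h.py <<'E'
def tilt(b,t,s=1):
    """tool z = cos t*down + sin t*b ; s=1: tool x ~ -b"""
    b=np.array([np.cos(np.radians(b)),np.sin(np.radians(b)),0]);t=np.radians(t); D=np.array([0,0,-1.])
    z=np.cos(t)*D+np.sin(t)*b; x=s*(-np.cos(t)*b+np.sin(t)*D); return np.column_stack([x,np.cross(z,x),z])
GP=np.array([0,0,-.005])
def tcp(g,R): return np.asarray(g)-R@GP   # TCP position for grasp point g
E
python3 - <<'E'
from h import *
c=np.array([.5315,-.3088,0])
for yb in (71.4,-108.6):
  b=np.array([np.cos(np.radians(yb)),np.sin(np.radians(yb)),0])
  for s in (1,-1):
    for t in (20,30,40):
      R=tilt(yb,t,s); g=c-b*.02+[0,0,.027]
      q=manip.inverse_kinematics(tcp(g,R),R); qa=manip.inverse_kinematics(tcp(g,R)-R[:,2]*.1,R)
      print('pick',yb,s,t,None if q is None else np.round(q),None if qa is None else np.round(qa))
for o in (-60,-30,0):
  for s in (1,-1):
    for t in (20,30,40):
      # final: tool z = sin t down + cos t o ; tool x = s*up-ish
      R=tilt(o,90-t,1); R=R if s==1 else R@np.diag([-1,-1,1])
      q=manip.inverse_kinematics(tcp([.5,-.25,.067],R),R); print('fin',o,s,t,None if q is None else np.round(q), np.round(R[:,0],2))
S=load('scene0')
for p in [(205,278),(258,250),(270,280),(213,302)]: print(onz(S,*p,.05))
E
```

```text
pick 71.4 1 20 [-48.  28. 102.  20.  61. 139.] [-51.  22.  99.  18.  71. 140.]
pick 71.4 1 30 [-51.  31. 100.  27.  68. 133.] [-54.  26.  96.  25.  77. 135.]
pick 71.4 1 40 [-53.  35.  98.  33.  76. 129.] [-57.  31.  93.  30.  84. 130.]
pick 71.4 -1 20 [-48.  28. 102.  20.  61. -41.] [-51.  22.  99.  18.  71. -40.]
pick 71.4 -1 30 [-51.  31. 100.  27.  68. -47.] [-54.  26.  96.  25.  77. -45.]
pick 71.4 -1 40 [-53.  35.  98.  33.  76. -51.] [-57.  31.  93.  30.  84. -50.]
pick -108.6 1 20 [-31.  25. 108. -27.  47.   7.] [-27.  16. 107. -24.  56.   5.]
pick -108.6 1 30 [-27.  26. 108. -41.  49.  20.] [-22.  19. 107. -36.  58.  17.]
pick -108.6 1 40 [-24.  29. 107. -53.  54.  31.] [-18.  22. 106. -47.  62.  27.]
pick -108.6 -1 20 None None
pick -108.6 -1 30 [ -27.   26.  108.  -41.   49. -160.] None
pick -108.6 -1 40 [ -24.   29.  107.  -53.   54. -149.] [ -18.   22.  106.  -47.   62. -153.]
fin -60 1 20 [-24.  18. 134. 227.  49.  69.] [-0.17  0.3  -0.94]
fin -60 1 30 [-25.  13. 134. 237.  36.  58.] [-0.25  0.43 -0.87]
fin -60 1 40 [-27.   9. 132. 256.  25.  38.] [-0.32  0.56 -0.77]
fi
[... 430 characters left out ...]
13. 141. 165.  45. -83.] [ 0.3  -0.17  0.94]
fin -30 -1 30 [-41.   8. 140. 160.  29. -78.] [ 0.43 -0.25  0.87]
fin -30 -1 40 [-40.   5. 138. 147.  14. -64.] [ 0.56 -0.32  0.77]
fin 0 1 20 [-57.  16. 137. 111.  58. 117.] [-0.34  0.   -0.94]
fin 0 1 30 [-55.  11. 136. 102.  46. 128.] [-0.5   0.   -0.87]
fin 0 1 40 [-52.   8. 134.  88.  37. 143.] [-0.64  0.   -0.77]
fin 0 -1 20 [-57.  16. 137. 111.  58. -63.] [0.34 0.   0.94]
fin 0 -1 30 [-55.  11. 136. 102.  46. -52.] [0.5  0.   0.87]
fin 0 -1 40 [-52.   8. 134.  88.  37. -37.] [0.64 0.   0.77]
[ 0.70696481 -0.37974839  0.05      ]
[ 0.65879419 -0.22944684  0.05      ]
[ 0.7534935  -0.21383793  0.05      ]
[ 0.77874494 -0.36702641  0.05      ]
```

```bash
python3 - <<'E'
from h import *
c=np.array([.5315,-.3088,0]); yb=-108.6;t=35
b=np.array([np.cos(np.radians(yb)),np.sin(np.radians(yb)),0])
R=tilt(yb,t,1); g=c-b*.02+[0,0,.027]
for d in (0,.1): print(np.round(manip.inverse_kinematics(tcp(g,R)-R[:,2]*d,R),1))
print(np.round(manip.inverse_kinematics(tcp(g,R)+[0,0,.15],R),1))
for o in (50,71.4,90,110):
  for P in [(.5,-.27),(.53,-.3),(.58,-.27)]:
   for z in (.067,.2):
    R=tilt(o,90-t,-1); q=manip.inverse_kinematics(tcp([*P,z],R),R); print(o,P,z,None if q is None else np.round(q))
# plate
bx,by,yaw=.5629,.1984,1.5417
ex=np.array([np.cos(yaw),np.sin(yaw),0]); H=np.array([bx,by,.03])+.1*ex
for th in (.067,.524,1,1.25,1.35):
  L=H-ex*(.225*np.cos(th)-.014*np.sin(th))+np.array([0,0,.225*np.sin(th)+.014*np.cos(th)])
  Rd=down(np.degrees(yaw)-90); print(th,np.round(L,3),np.round(manip.inverse_kinematics(tcp(L,Rd),Rd)))
E
```

```text
[-25.5  27.3 107.6 -46.9  51.2  25.4]
[-20.   20.2 106.5 -41.5  60.   22.2]
[-25.5  14.2 105.8 -40.1  62.   13.2]
50 (0.5, -0.27) 0.067 [-58.  25. 113.  54.  75. -49.]
50 (0.5, -0.27) 0.2 [-58.  12. 112.  52.  83. -38.]
50 (0.53, -0.3) 0.067 [-57.  29. 107.  54.  76. -47.]
50 (0.53, -0.3) 0.2 [-57.  17. 106.  52.  83. -36.]
50 (0.58, -0.27) 0.067 [-51.  30. 105.  57.  73. -44.]
50 (0.58, -0.27) 0.2 [-51.  18. 104.  55.  80. -33.]
71.4 (0.5, -0.27) 0.067 [-55.  31. 104.  41.  86. -55.]
71.4 (0.5, -0.27) 0.2 [-55.  20. 103.  42.  96. -47.]
71.4 (0.53, -0.3) 0.067 [-54.  35.  97.  42.  88. -53.]
71.4 (0.53, -0.3) 0.2 [-54.  24.  97.  42.  97. -45.]
71.4 (0.58, -0.27) 0.067 [-49.  37.  95.  45.  86. -50.]
71.4 (0.58, -0.27) 0.2 [-49.  26.  94.  45.  94. -42.]
90 (0.5, -0.27) 0.067 [-51.  36.  96.  31.  95. -62.]
90 (0.5, -0.27) 0.2 [-51.  25.  95.  32. 105. -56.]
90 (0.53, -0.3) 0.067 [-51.  40.  89.  32.  97. -61.]
90 (0.53, -0.3) 0.2 [-51.  30.  89.  33. 106. -55.]
90 (0.58, -0.27) 0.067 [-46.  42.  86.  35.  96. -57.]
90 (0.58, -0.27) 0.2 [-46.  32.  86.  36. 105. -51.]
110 (0.5, -0.27) 0.067 [-46.  40.  90.  20. 102. -72.]
110 (0.5, -0.27) 0.2 [-46.  30.  89.  21. 113. -68.]
110 (0.53, -0.3) 0.067 [-46.  44.  82.  20. 105. -71.]
110 (0.53, -0.3) 0.2 [-46.  35.  82.  21. 115. -67.]
110 (0.58, -0.27) 0.067 [-42.  47.  79.  23. 105. -67.]
110 (0.58, -0.27) 0.2 [-42.  37.  78.  25. 114. -62.]
0.067 [0.559 0.075 0.059] [ -3.  16. 113.  -0.  51.  -1.]
0.524 [0.56  0.111 0.155] [  1.   9. 110.  -0.  61.   3.]
1 [0.563 0.189 0.227] [  9.   7. 103.  -0.  69.  10.]
1.25 [0.564 0.241 0.248] [ 14.   9. 100.  -0.  72.  15.]
1.35 [0.565 0.263 0.253] [16. 10. 98. -0. 72. 17.]
```

```bash
python3 - <<'E'
from h import *
c=np.array([.5315,-.3088,0]); yb=-108.6;t=35
b=np.array([np.cos(np.radians(yb)),np.sin(np.radians(yb)),0])
R=tilt(yb,t,1); g=c-b*.02+[0,0,.027]; p=tcp(g,R)
manip.move_ptp(p-R[:,2]*.1+[0,0,.12],R); print(manip.current_t())
manip.movel(p-R[:,2]*.06,feed=.25)
snap('scene','s1'); snap('wrist','w1')
print(manip.current_t())
manip.movel(p,feed=.12)
print(manip.current_t(),manip.current_contact_force())
manip.move_gripper(0,force=60)
print(manip.current_t(),manip.current_contact_force(),manip.current_finger_gap())
snap('scene','s2');
E
```

```text
1.1833
2.05
2.7 [ 0.37174561 -0.32307765 -0.20028905]
3.1917 [1.19018048 2.09565486 3.68712859] 0.4574969537263814
```

View pics/w1.png

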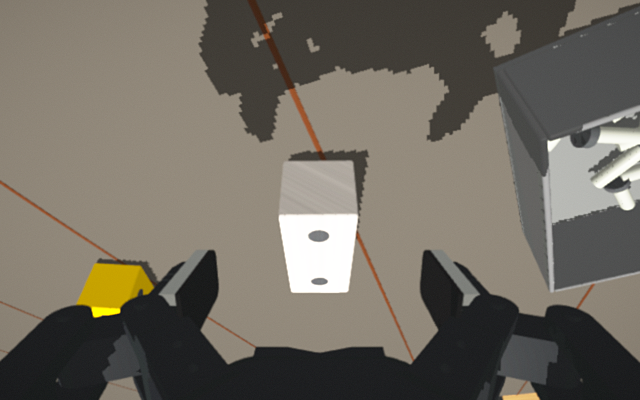

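View pics/s2.png

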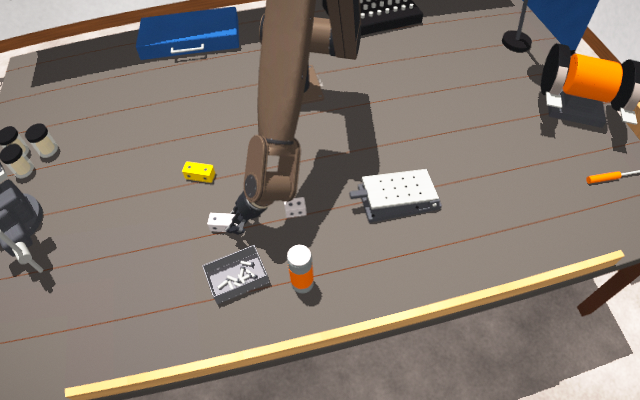

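The wrist picture shows the block centred between the open jaws (near 318,230). The scene picture shows the jaws closed on its right end at about (240,215). The gap reads about 39 mm, so it is held.

```bash
python3 - <<'E'
from h import *
t=35;R0=manip.current_ee_rot()
p=np.array(manip.current_tcp_pos())
manip.movel(p+[0,0,.13],feed=.2)
R=tilt(90,90-t,-1); g=np.array([.53,-.30,.065])
manip.move_ptp(tcp(g+[0,0,.10],R),R)
manip.movel(tcp(g+[0,0,.012],R),feed=.15)
manip.pause(.2)
f=snap('scene','s3'); f=snap('side','d3')
print(manip.current_t(),manip.current_contact_force(),manip.current_finger_gap())
crop('s3',170,150,330,270,5,'s3a'); crop('d3',310,130,440,230,6,'d3a')
E
```

```text
6.25 [ 0.75832604 -0.43294065 -2.92533988] 0.4593677990252749
```

View pics/s3a.png

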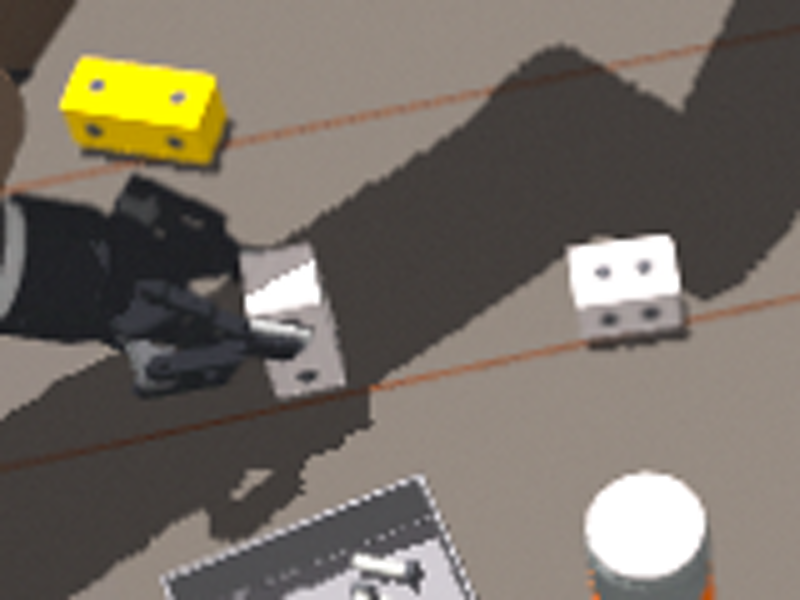

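View pics/d3a.png

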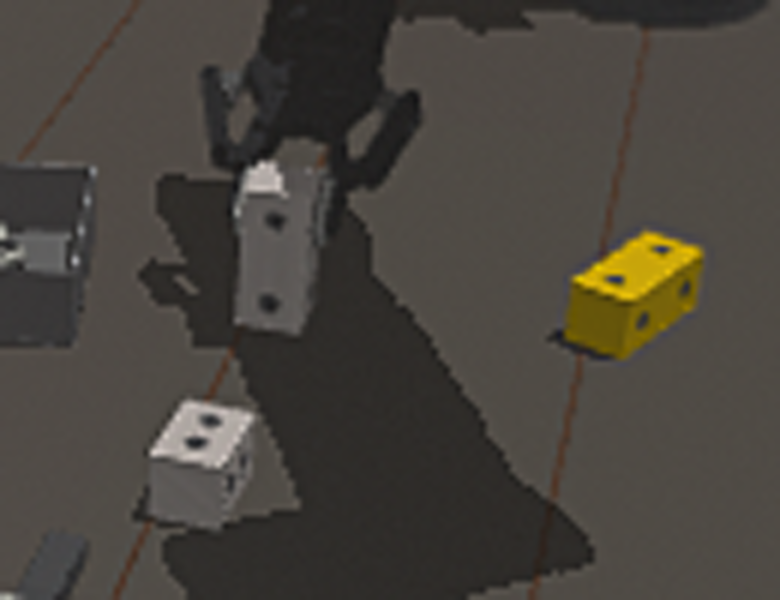

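The block hangs upright in the jaws in both views (scene crop top face near 280,275; side crop faces vertical, 235–320). I'll lower it to contact and release.

```bash
python3 - <<'E'
from h import *
p=np.array(manip.current_tcp_pos()); f0=np.array(manip.current_contact_force())
for k in range(1,20):
    manip.movel(p-[0,0,.0015*k],feed=.03)
    f=np.array(manip.current_contact_force())
    if f[2]-f0[2]>4: break
print(k*1.5,f,manip.current_t())
R=np.array(manip.current_ee_rot()); print(np.array(manip.current_tcp_pos())+R@GP)
manip.move_gripper(1.0)
print(manip.current_contact_force())
q=np.array(manip.current_tcp_pos())
manip.movel(q-R[:,2]*.13,feed=.2)
manip.pause(.2)
snap('scene','s4'); snap('side','d4');snap('wrist','w4')
crop('s4',170,150,330,270,5,'s4a'); crop('d4',310,130,440,230,6,'d4a')
print(manip.current_t(),manip.current_contact_force())
E
```

```text
13.5 [-1.86601557 -0.64780858  4.92611125] 8.5
[ 0.53057343 -0.30069528  0.06665302]
[ 0.13793697  0.01347401 -0.68146468]
10.1667 [0.08616721 0.92279129 0.12460742]
```

View pics/s4a.png

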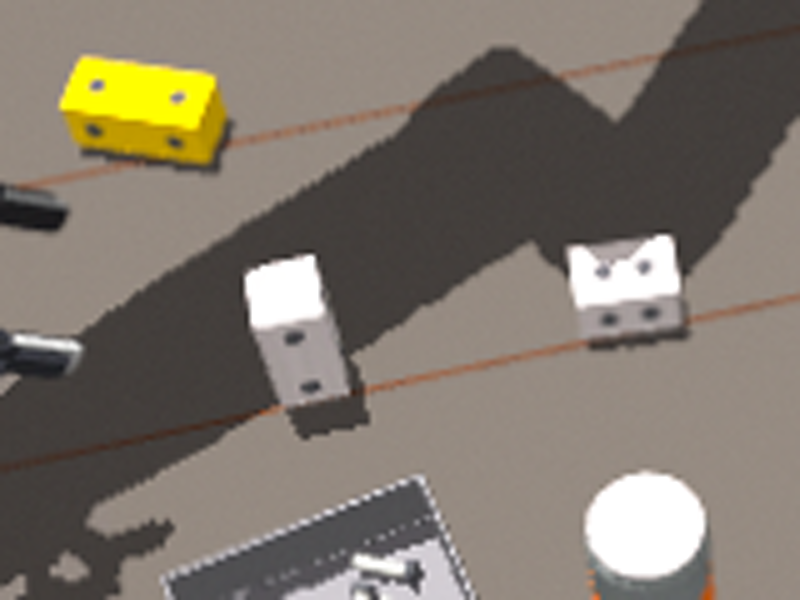

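View pics/d4a.png

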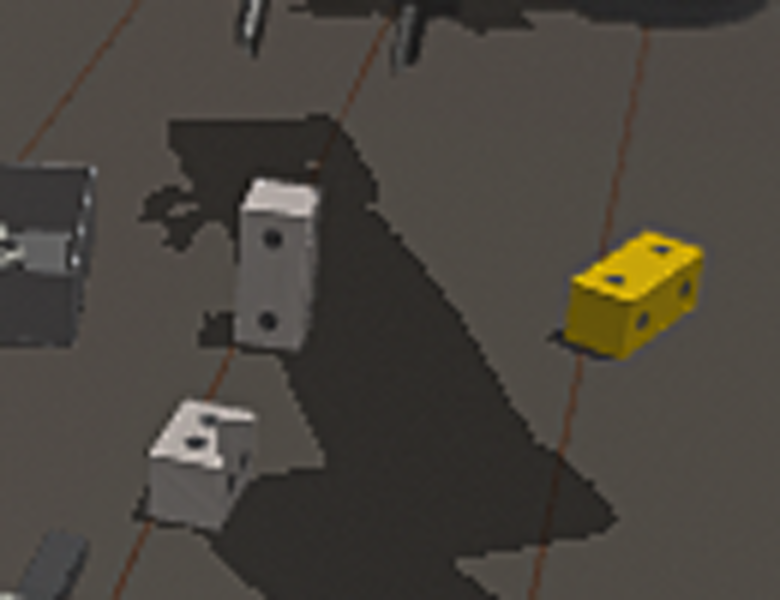

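View pics/d4.png

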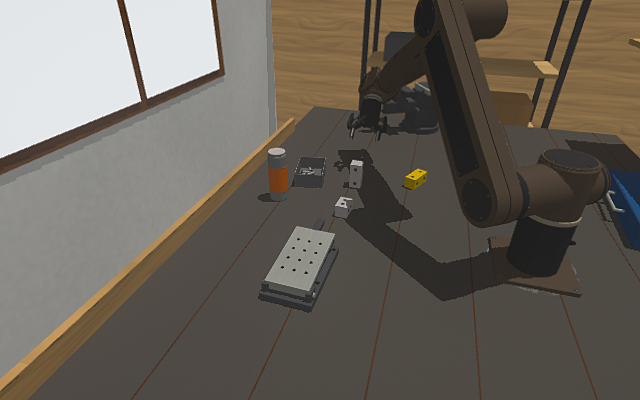

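The long block stands free and upright (scene crop top face 243–325, 255–330; side crop vertical edges). The plate is unshadowed now, so I'll refit the base and lug from these pictures.

```bash
python3 - <<'E'
from h import *
S=load('s4')
P=np.array([onz(S,170+x/5,150+y/5,.09) for x,y in [(243,270),(315,255),(325,317),(252,330)]]); print(P.mean(0),P.round(3).tolist())
crop('s4',340,150,460,235,6.5,'s4b'); crop('d4',240,210,360,320,5.4,'d4b')
E
```

```text
[ 0.53173904 -0.29119337  0.09      ] [[0.511, -0.312, 0.09], [0.511, -0.271, 0.09], [0.553, -0.271, 0.09], [0.552, -0.311, 0.09]]
```

View pics/s4b.png

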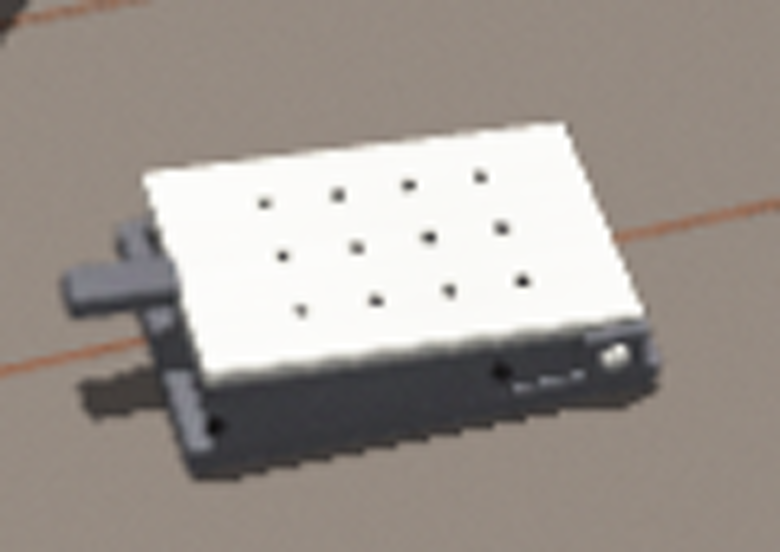

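View pics/d4b.png

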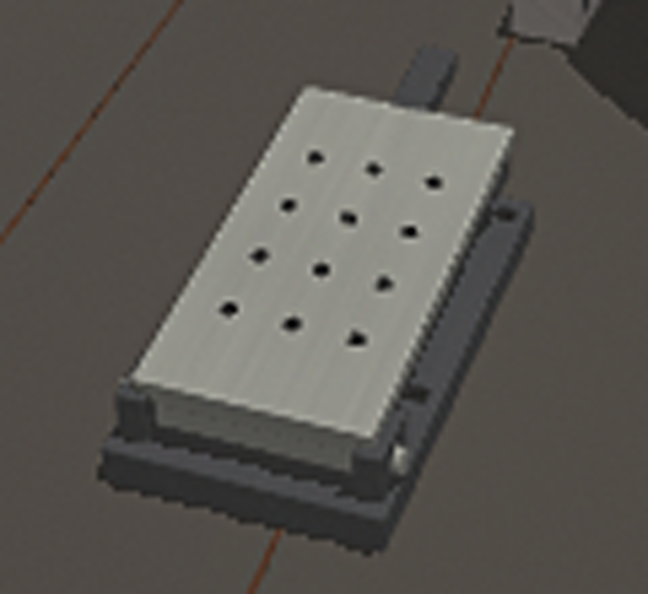

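```bash
cat > fit1.py <<'E'
from h import *
from scipy.optimize import least_squares
S=load('s4');D=load('d4')
s=lambda x,y:(340+x/6.5,150+y/6.5); d=lambda x,y:(240+x/5.4,210+y/5.4)
base=[(D,(.125,-.065,.02),d(105,440)),(D,(.125,.065,.02),d(388,515)),(D,(.125,-.065,0),d(103,480)),(D,(.125,.065,0),d(382,552)),(D,(-.1,.065,.02),d(532,205)),
(S,(-.1,-.065,0),s(195,480)),(S,(.125,-.065,0),s(655,390)),(S,(-.1,-.065,.02),s(187,452)),(S,(-.1,.065,.02),s(119,224))]
plate=[(S,(1,.055),s(145,175)),(S,(1,-.055),s(207,380)),(S,(0,.055),s(565,122)),(S,(0,-.055),s(647,320)),(D,(1,-.055),d(308,88)),(D,(1,.055),d(515,130)),(D,(0,-.055),d(135,380)),(D,(0,.055),d(380,440)),
(S,(1+.045/.205,0),s(68,285)),(D,(1+.045/.205,0),d(437,47))]
def W(p,q):
    c,s_=np.cos(p[2]),np.sin(p[2]); return np.array([p[0]+c*q[0]-s_*q[1],p[1]+s_*q[0]+c*q[1],q[2]])
def pl(p,a):
    u=p[5]+.205*a[0]; th=p[3]; h=p[4]
    return (.1-u*np.cos(th)+h*np.sin(th), a[1], .03+u*np.sin(th)+h*np.cos(th))
def res(p):
    r=[proj(f,W(p,q))[0]-m for f,q,m in base]+[proj(f,W(p,pl(p,a)))[0]-m for f,a,m in plate]
    return np.append(np.array(r).ravel(),[(p[4]-.02)/.004,(p[5]+.0025)/.003])
o=least_squares(res,[.55,.2,np.pi/2,.05,.02,0],loss='soft_l1')
print(o.x,np.degrees(o.x[2])); print(np.round(res(o.x)[:-2].reshape(-1,2),1).tolist())
x=o.x; lug=W(x,(.1-.225*np.cos(x[3])+.014*np.sin(x[3]),0,.03+.225*np.sin(x[3])+.014*np.cos(x[3]))); print('lug',lug)
E
python3 fit1.py
```

```text
[ 0.56239627  0.19879133  1.53722075  0.08839736  0.02007135 -0.0088387 ] 88.0762611987691
[[-1.1, 1.7], [-0.5, 1.2], [-0.2, 0.5], [0.6, 0.7], [0.3, -0.7], [-1.7, -0.6], [-0.4, -0.7], [-0.0, 0.2], [-0.8, -0.3], [-1.0, 0.1], [-0.6, -0.9], [-1.5, 0.4], [-1.6, -1.0], [-0.8, -0.4], [-0.3, -0.4], [-0.9, 0.1], [-1.2, -0.0], [0.7, 0.1], [-0.3, 1.0]]
lug [0.55827109 0.07597506 0.06380885]
```

```bash
cat >> h.py <<'E'
BX,BY,YAW=.5624,.1988,1.5372
EX=np.array([np.cos(YAW),np.sin(YAW),0]); EY=np.array([-np.sin(YAW),np.cos(YAW),0]); H=np.array([BX,BY,.03])+.1*EX
RD=down(np.degrees(YAW)-90)
def lug(th,u=.225,h=.014): return H-EX*(u*np.cos(th)-h*np.sin(th))+np.array([0,0,u*np.sin(th)+h*np.cos(th)])
def bp(x,y,z): return np.array([BX,BY,z])+x*EX+y*EY
E
python3 - <<'E'
from h import *
p=np.array(manip.current_tcp_pos()); manip.movel(p+[0,0,.12],feed=.25)
manip.move_gripper(.6)
L=lug(.088)
manip.move_ptp(tcp(L+[0,0,.1],RD),RD); print(manip.current_t())
manip.movel(tcp(L+[0,0,.03],RD),feed=.2)
snap('wrist','w5'); manip.movel(tcp(L,RD),feed=.1)
snap('side','d5'); snap('scene','s5')
print(manip.current_t(),manip.current_contact_force(),manip.current_finger_gap())
crop('d5',240,170,400,290,5,'d5a');crop('s5',300,130,460,250,5,'s5a')
E
```

```text
13.0167
14.1167 [-0.11510548 -0.12305054 -0.15183831] 0.6026025268470635
```

View pics/w5.png

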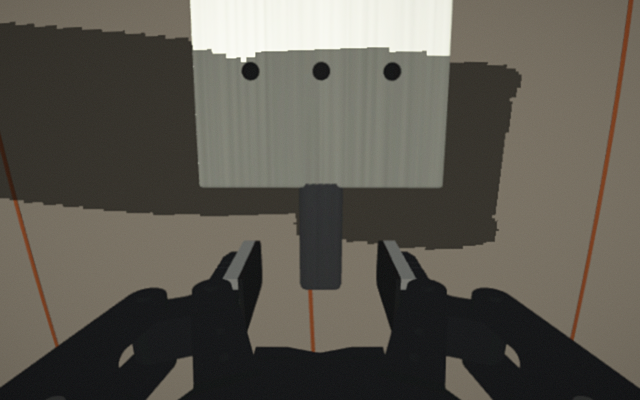

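View pics/d5a.png

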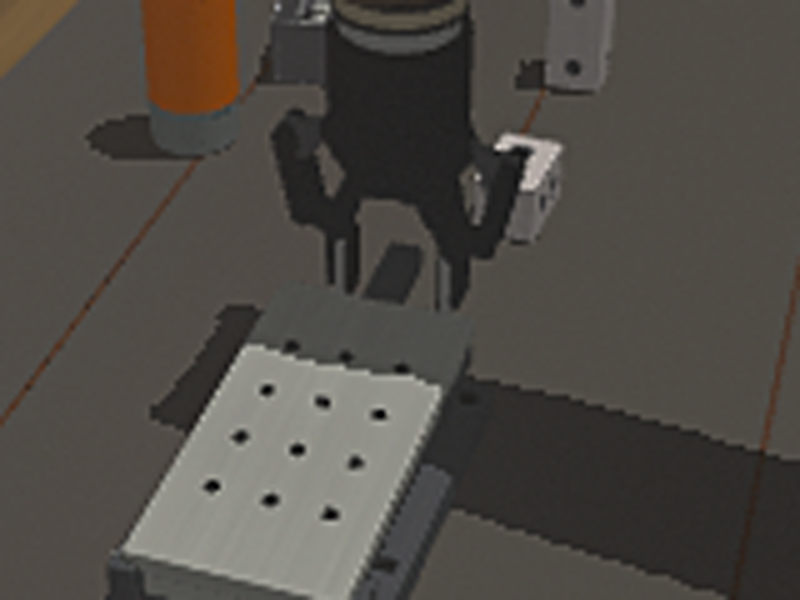

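View pics/s5a.png

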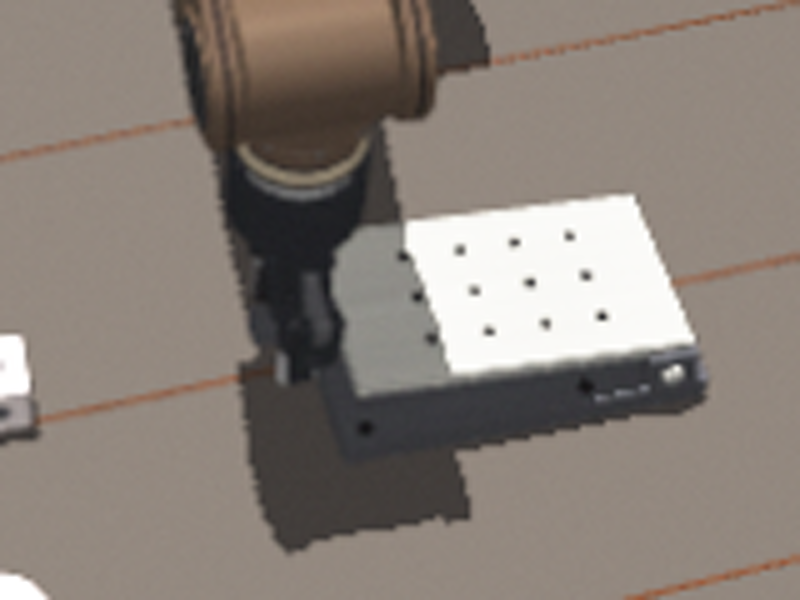

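The wrist picture shows the lug (300–342, rows 185–288) centred between the pads and aligned with them. I'll close and swing the plate up.

```bash
python3 - <<'E'
from h import *
manip.move_gripper(0,force=45); print('gap',manip.current_finger_gap(),manip.current_contact_force())
off=np.array(manip.current_tcp_pos())-tcp(lug(.088),RD)
for th in np.linspace(.088,1.27,10)[1:]:
    manip.movel(tcp(lug(th),RD),feed=.12)
    print(round(th,2),np.round(manip.current_contact_force(),1),round(manip.current_finger_gap(),3))
snap('side','d6'); snap('scene','s6'); print(manip.current_t())
E
```

```text
gap 0.22744319050720813 [ 2.23321075 -0.27704419 -0.21431596]
0.22 [ 4.5  1.2 -1.2] 0.227
0.35 [ 5.2  2.  -0.6] 0.227
0.48 [ 5.6  1.5 -1.2] 0.223
0.61 [ 6.4  1.7 -1.6] 0.23
0.74 [ 6.6  1.7 -1. ] 0.225
0.88 [ 8.3  2.4 -2.1] 0.224
1.01 [ 7.9  1.9 -3.4] 0.224
1.14 [ 8.2  1.1 -2.3] 0.225
1.27 [ 9.   1.  -2.1] 0.224
18.2
```

View pics/d6.png

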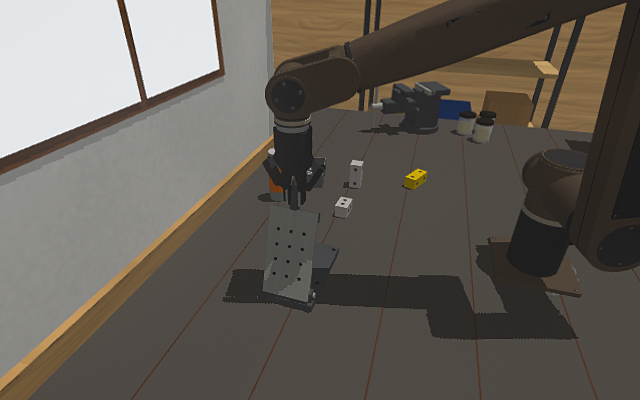

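View pics/s6.png

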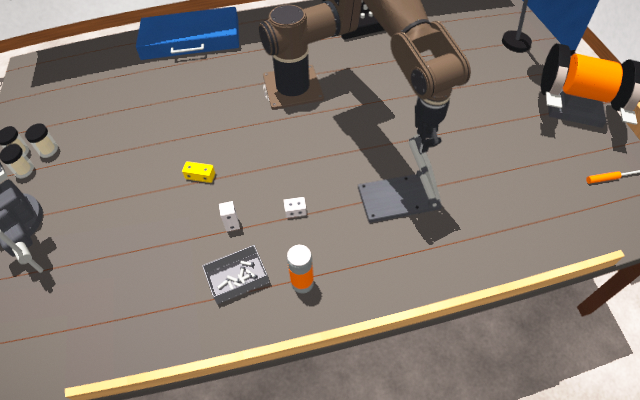

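The side view shows the plate swung nearly upright, held at the lug (293,195). The scene view shows the base top bare (360–435, 180–220) and the long block still standing at (229,215). Next I'll release the lug and take the block afresh.

```bash
python3 - <<'E'
from h import *
manip.move_gripper(.7); p=np.array(manip.current_tcp_pos())
manip.movel(p+[0,0,.09],feed=.2)
B=np.array([.5315,-.2915,.06])
manip.move_ptp(tcp(B+[0,0,.2],RD),RD)
manip.move_gripper(1.0)
snap('scene','s7'); snap('side','d7'); 
manip.movel(tcp(B+[0,0,.09],RD),feed=.25); snap('wrist','w7')
print(manip.current_t(),manip.current_contact_force())
crop('s7',340,130,460,230,6.5,'s7a'); crop('d7',240,190,360,310,5,'d7a')
E
```

```text
22.35 [ 0.24597791 -0.56900924 -0.11301281]
```

View pics/w7.png

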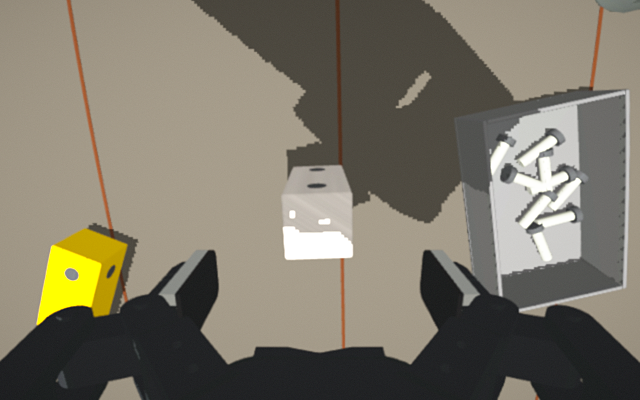

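View pics/s7a.png

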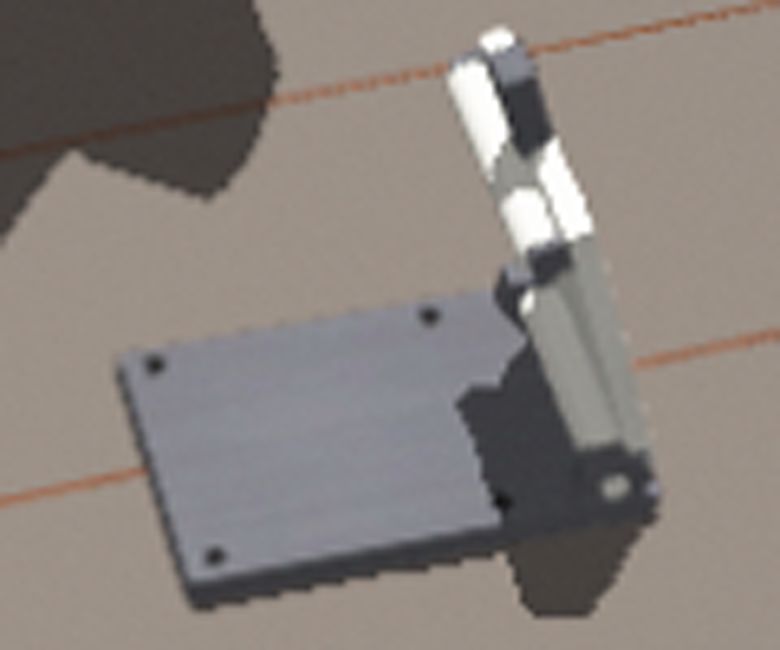

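View pics/d7a.png

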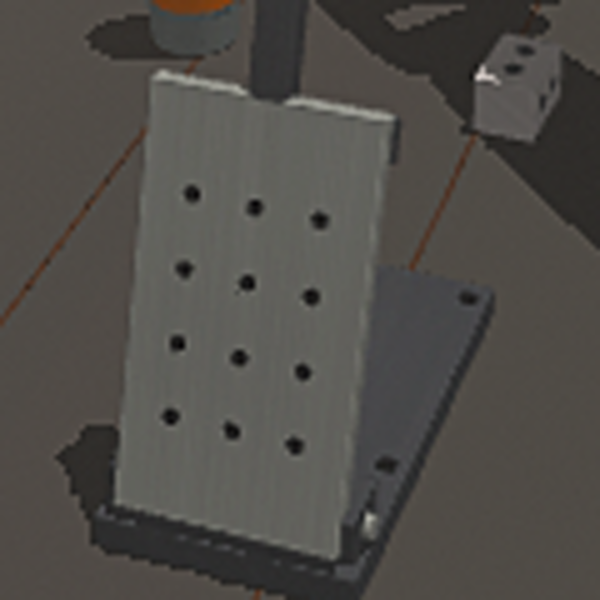

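```bash
python3 - <<'E'
from h import *
S=load('s7')
print(proj(S,[bp(-.1,.065,.02),bp(-.1,-.065,.02)]), (340+115/6.5,130+355/6.5),(340+192/6.5,130+583/6.5))
print([onz(S,340+x/6.5,130+y/6.5,.02).round(4) for x,y in [(115,355),(192,583)]],bp(-.1,.065,.02),bp(-.1,-.065,.02))
B=np.array([.5315,-.2915,.06])
manip.movel(tcp(B,RD),feed=.15)
manip.move_gripper(0,force=60); print(manip.current_finger_gap(),manip.current_contact_force())
manip.movel(tcp(B+[0,0,.15],RD),feed=.2); print(manip.current_contact_force(),manip.current_finger_gap())
T=bp(-.06,0,.08)
manip.move_ptp(tcp(T+[0,0,.10],RD),RD)
manip.movel(tcp(T+[0,0,.012],RD),feed=.15)
manip.pause(.2)
snap('scene','s8'); snap('side','d8'); print(manip.current_t(),manip.current_contact_force())
crop('s8',320,100,460,220,5.5,'s8a'); crop('d8',240,150,360,310,3.7,'d8a')
E
```

```text
[[357.49565637 184.16744037]
 [368.75094401 219.71734152]] (357.6923076923077, 184.6153846153846) (369.53846153846155, 219.69230769230768)
[array([0.4958, 0.1011, 0.02  ]), array([0.6245, 0.0989, 0.02  ])] [0.49407768 0.10103978 0.02      ] [0.62400432 0.09667308 0.02      ]
0.4638495749919669 [-0.89951265  0.00682573  3.86608928]
[-0.10415843 -0.38937788 -4.3235891 ] 0.4672927509152686
27.1167 [-0.00991877  0.45639501 -3.84579268]
```

View pics/s8a.png

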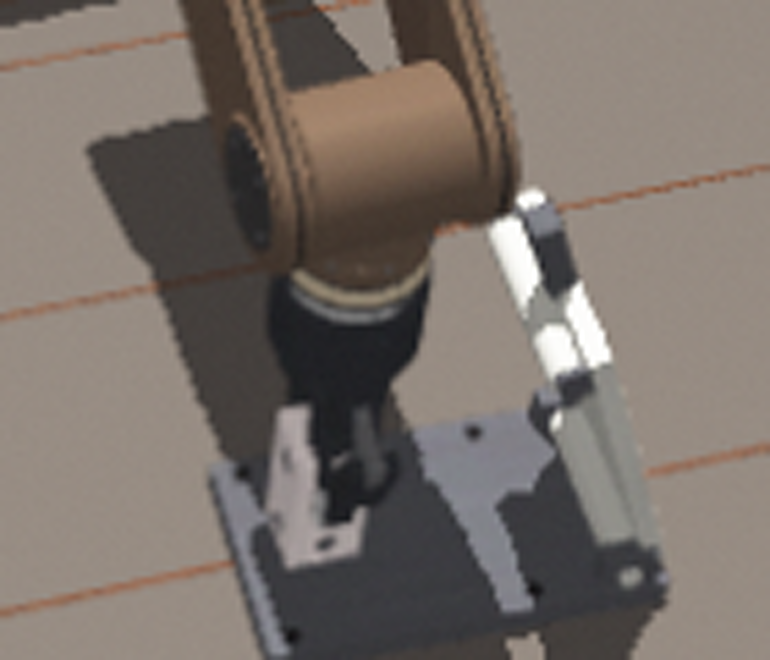

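View pics/d8a.png

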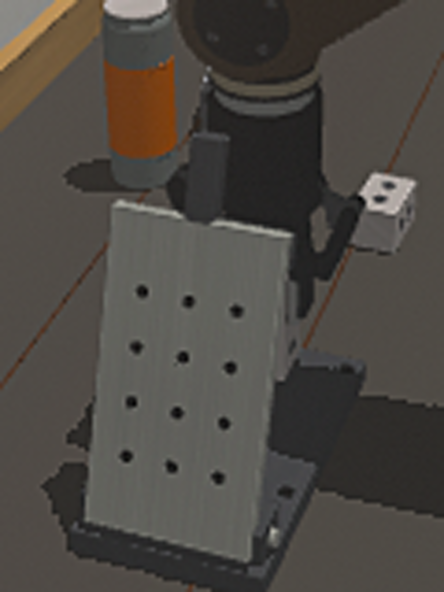

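```bash
python3 - <<'E'
from h import *
import itertools
S=load('s8')
R=np.array(manip.current_ee_rot()); g=np.array(manip.current_tcp_pos())+R@GP; print(g,bp(-.06,0,.092), np.round(R,3).tolist())
im=cv2.imread('pics/s8a.png')
def pt(P): return tuple(int(v) for v in (proj(S,P)[0]-[320,100])*5.5)
C=bp(-.06,0,.077)
c={k:pt(C+.02*k[0]*EX+.02*k[1]*EY+[0,0,.045*k[2]]) for k in itertools.product((-1,1),repeat=3)}
for a in c:
  for b in c:
    if sum(x!=y for x,y in zip(a,b))==1: cv2.line(im,c[a],c[b],(0,255,0),1)
cv2.circle(im,pt(g-.02*EY),5,(0,0,255),-1); cv2.circle(im,pt(g+.011*EX-.025*EY),5,(255,0,255),-1); cv2.circle(im,pt(g-.011*EX-.025*EY),5,(255,0,255),-1)
cv2.imwrite('pics/s8c.png',im)
E
```

```text
[0.56104031 0.1389115  0.09310823] [0.5603846  0.13883386 0.092     ] [[0.034, 0.999, 0.002], [0.999, -0.034, 0.0], [0.0, 0.002, -1.0]]
```

View pics/s8c.png

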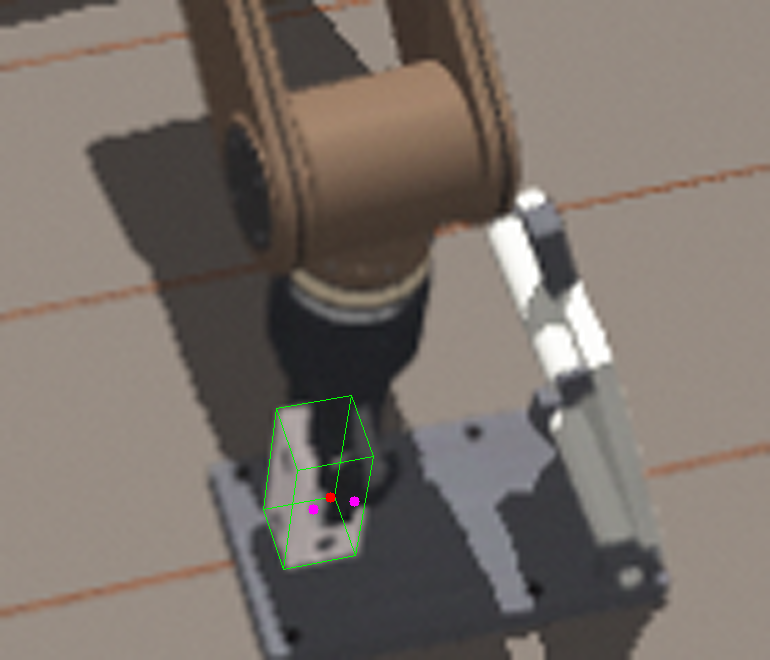

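The model outline (upright, base x = −60 mm) matches the block in the scene picture, so it hangs straight and in place. I'll lower it and release.

```bash
python3 - <<'E'
from h import *
p=np.array(manip.current_tcp_pos()); f0=np.array(manip.current_contact_force())
manip.movel(p-[0,0,.007],feed=.05)
for k in range(1,12):
    manip.movel(p-[0,0,.007+.0012*k],feed=.03)
    f=np.array(manip.current_contact_force())
    if f[2]-f0[2]>4: break
print(7+k*1.2,f,manip.current_t())
manip.move_gripper(1.0); print(manip.current_contact_force())
q=np.array(manip.current_tcp_pos())
manip.movel(q+[0,0,.10],feed=.2)
manip.movel(q+[0,-.12,.17],feed=.3)
snap('scene','s9'); snap('side','d9'); print(manip.current_t())
crop('s9',320,100,460,220,5.5,'s9a'); crop('d9',240,150,360,310,3.7,'d9a')
E
```

```text
13.0 [-3.35985708 -0.47289721  2.90339321] 28.6333
[ 0.29861942  0.16533276 -0.1560389 ]
30.5167
```

View pics/s9a.png

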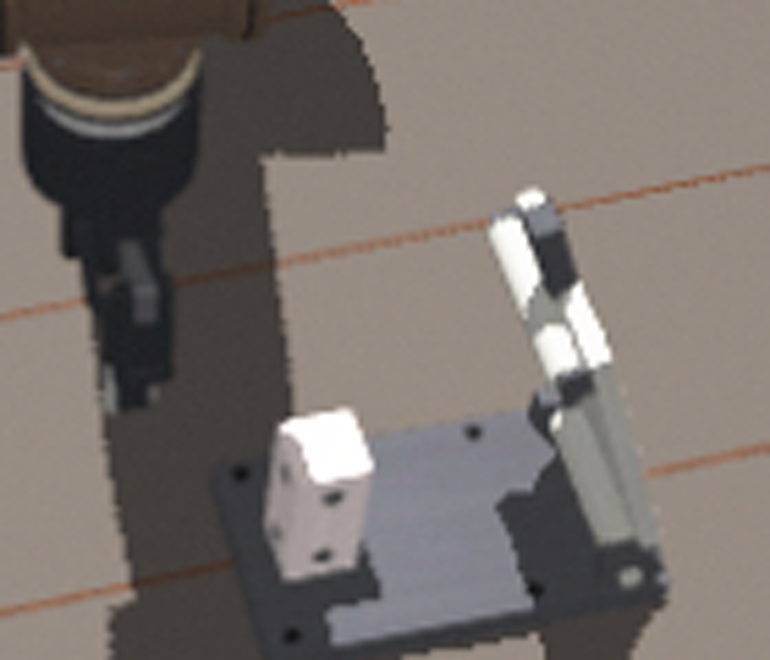

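View pics/d9a.png

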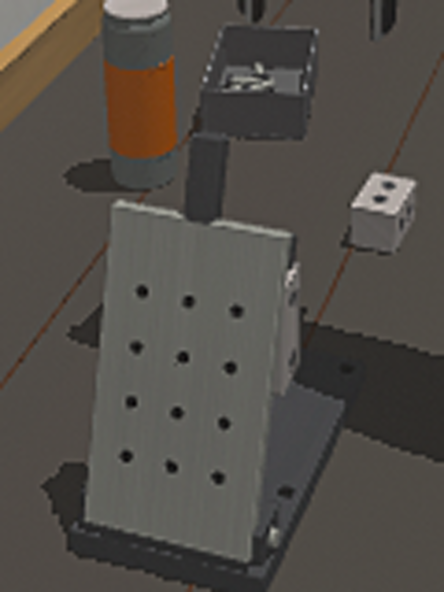

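```bash
python3 - <<'E'
from h import *
S=load('s9')
P=np.array([onz(S,320+x/5.5,100+y/5.5,.11) for x,y in [(280,420),(352,407),(374,463),(302,482)]]); c=P.mean(0)
print('block base x,y',(c-[BX,BY,0])@EX,(c-[BX,BY,0])@EY, P.round(3).tolist())
manip.move_gripper(.7)
L=lug(1.27)
manip.move_ptp(tcp(L+[0,0,.09],RD),RD)
manip.movel(tcp(L,RD),feed=.15)
print(manip.current_contact_force())
manip.move_gripper(0,force=45); print('gap',manip.current_finger_gap(),manip.current_contact_force())
for th in np.linspace(1.27,.62,6)[1:]:
    manip.movel(tcp(lug(th),RD),feed=.12)
    print(round(th,2),np.round(manip.current_contact_force(),1))
print(manip.current_t())
snap('side','d10'); snap('scene','s10')
crop('s10',320,100,460,220,5.5,'s10a'); crop('d10',240,150,360,310,3.7,'d10a')
E
```

```text
block base x,y -0.057134545573944054 0.0017624840284031552 [[0.539, 0.123, 0.11], [0.54, 0.161, 0.11], [0.577, 0.161, 0.11], [0.579, 0.122, 0.11]]
[0.76725566 0.09149352 0.75263887]
gap 0.22669226253897443 [5.2842196  0.10449878 2.63639025]
1.14 [ 4.9 -2.5  2.4]
1.01 [ 5.3 -4.   1.7]
0.88 [ 5.6 -4.8  1.4]
0.75 [ 7.4 -5.7 -0.4]
0.62 [ 7.2 -4.9 -1.3]
35.0083
```

View pics/s10a.png

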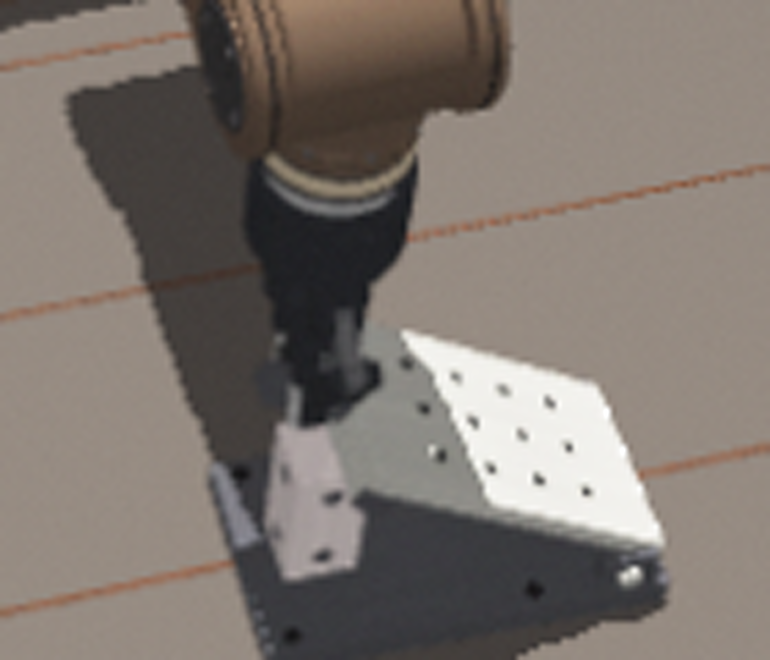

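View pics/d10a.png

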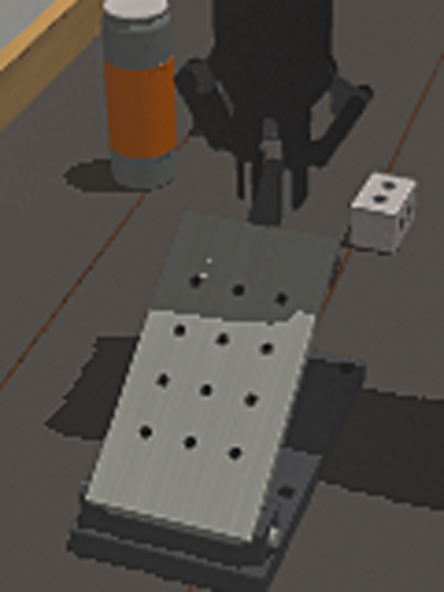

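The scene picture shows the block upright at (265–365, 420–580) with the plate just above it, and the lug still held. I'll creep down to contact.

```bash
python3 - <<'E'
from h import *
th=.62; f0=None
while th>.49:
    th-=.008 if th>.56 else .004
    manip.movel(tcp(lug(th),RD),feed=.04)
    f=np.array(manip.current_contact_force()); print(round(th,3),np.round(f,1),end=' | ')
    if f0 is None: f0=f
    if f[2]-f0[2]>9: break
print(manip.current_t(),manip.current_tcp_pos(),tcp(lug(th),RD))
manip.pause(.2)
snap('side','d11'); snap('scene','s11')
crop('s11',320,100,460,220,5.5,'s11a'); crop('d11',240,150,360,310,3.7,'d11a')
E
```

```text
0.612 [ 6.  -3.1  2.5] | 0.604 [ 5.1 -2.6  3.3] | 0.596 [ 4.2 -2.9  4.1] | 0.588 [ 5.  -1.3  5.4] | 0.58 [ 4.2 -2.5  4.8] | 0.572 [ 5.3 -1.8  4.2] | 0.564 [ 5.7 -2.4  4.3] | 0.556 [ 5.3 -2.7  4.8] | 0.552 [ 3.5 -0.3  5.3] | 0.548 [2.2 0.7 9.3] | 0.544 [ 1.8  1.9 11.4] | 0.54 [ 0.2  1.8 13.7] | 38.1083 [0.56074881 0.11437514 0.15605006] [0.55951843 0.11306186 0.15268852]
```

View pics/s11a.png

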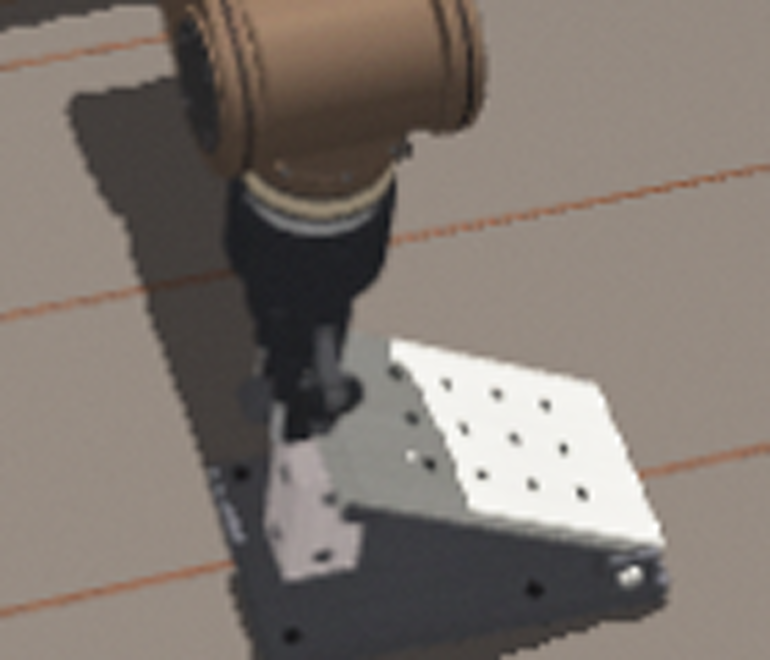

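Force jumped from 5 to 14 N at commanded angle ≈0.55, which looks like contact. I'll release and measure the plate angle.

```bash
python3 - <<'E'
from h import *
manip.move_gripper(.7); print(manip.current_contact_force())
q=np.array(manip.current_tcp_pos()); manip.movel(q+[0,0,.07],feed=.2); manip.movel(q+[0,-.16,.14],feed=.3)
snap('side','d12'); snap('scene','s12'); print(manip.current_t())
crop('s12',330,130,460,230,6,'s12a'); crop('d12',240,190,350,300,5.4,'d12a')
E
```

```text
[ 0.01866109 -0.52358571 -0.18886605]
40.2
```

View pics/s12a.png

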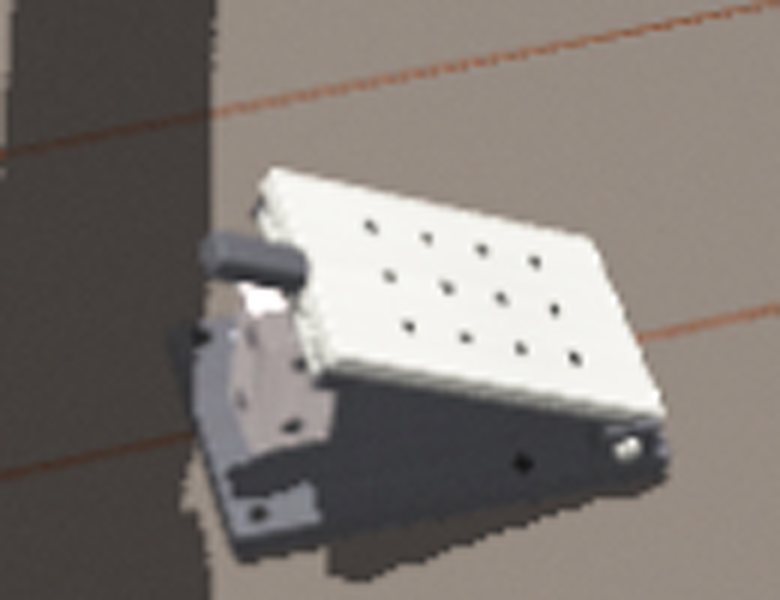

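View pics/d12a.png

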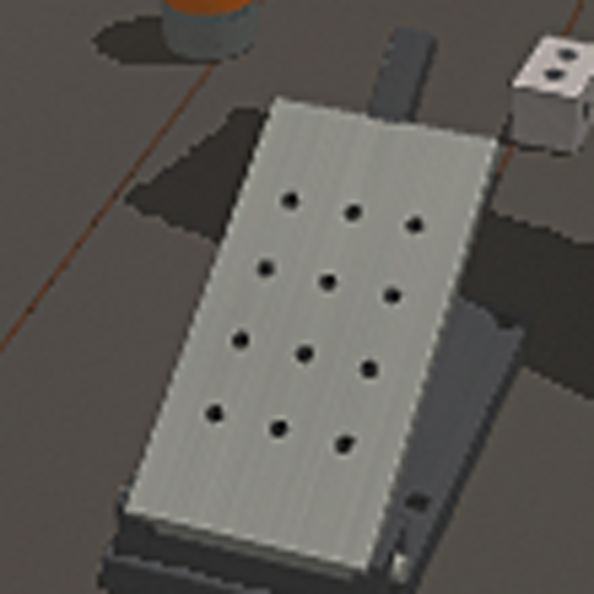

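```bash
cat > fit2.py <<'E'
from h import *
from scipy.optimize import least_squares
S4=load('s4');D4=load('d4');S=load('s12');D=load('d12')
A=lambda o,k,pts:[(o[0]+x/k,o[1]+y/k) for x,y in pts]
# corners: free +y, free -y, hinge +y, hinge -y, lug tip
ids=[(1,.055),(1,-.055),(0,.055),(0,-.055),(1+.045/.205,0)]
# holes in order rows (y index), cols along plate, from free end
s4h=A((340,150),6.5,[(265,203),(338,195),(408,185),(480,177),(283,256),(357,247),(429,237),(502,228),(302,311),(376,300),(449,291),(522,281)])
s12h=A((330,130),6,[(371,227),(428,238),(482,250),(535,262),(390,276),(448,288),(502,298),(556,309),(409,327),(466,338),(521,349),(575,358)])
d4h=A((240,210),5.4,[(434,182),(409,231),(384,284),(357,340),(373,169),(348,217),(321,270),(292,324),(316,157),(288,205),(260,256),(229,309)])
d12h=A((240,190),5.4,[(415,225),(392,296),(369,369),(345,444),(353,212),(328,282),(304,354),(279,428),(290,200),(265,268),(241,340),(214,413)])
def P(p,th,u,y,h):
    x=.1-u*np.cos(th)+h*np.sin(th); z=.03+u*np.sin(th)+h*np.cos(th); c,s=np.cos(p[2]),np.sin(p[2])
    return np.array([p[0]+c*x-s*y,p[1]+s*x+c*y,z])
def res(p,full=False):
    r=[]
    for f,hs,th in ((S4,s4h,p[3]),(D4,d4h,p[3]),(S,s12h,p[4]),(D,d12h,p[4])):
        for i,m in enumerate(hs):
            yi,ui=divmod(i,4); r.append(proj(f,P(p,th,p[6]-ui*p[7],(1-yi)*p[8],p[5]))[0]-m)
    r=np.array(r)
    if full: return [np.abs(r[i:i+12]).mean(0).round(2) for i in (0,12,24,36)]
    return np.append(r.ravel(),[(p[0]-BX)/.002,(p[1]-BY)/.002,(p[2]-YAW)/.01,(p[5]-.02)/.001])
o=least_squares(res,[BX,BY,YAW,.08,.52,.02,.17,.04,.035])
J=o.jac; cov=np.linalg.inv(J.T@J)*np.mean(o.fun**2)
print(o.x.round(4),np.sqrt(np.diag(cov)).round(4)); print(res(o.x,True))
E
python3 fit2.py
```

```text
[0.5625 0.1998 1.5345 0.1044 0.5374 0.0208 0.1457 0.0349 0.03  ] [0.0001 0.0005 0.002  0.0031 0.0035 0.0002 0.0005 0.0001 0.0001]
[array([0.28, 0.18]), array([0.26, 0.17]), array([0.33, 0.19]), array([0.23, 0.16])]
```

The vision fit gives 0.537 ± about 0.01 rad against a nominal 0.524. That is consistent with contact but not proof, so I'll press from above on the lug tip with closed fingers and see whether it yields or is firm.

```bash
python3 - <<'E'
from h import *
manip.move_gripper(0,force=40)
T=bp(-.103,0,.200)
manip.movel(T+[0,0,.04],frame=RD,feed=.3)
manip.movel(T,feed=.2)
f0=np.array(manip.current_contact_force()); print('f0',f0.round(1))
for k in range(1,30):
    manip.movel(T-[0,0,.001*k],feed=.05)
    f=np.array(manip.current_contact_force())-f0
    if f[2]>1: print(k,(f).round(1),round(manip.current_tcp_pos()[2],4),end=' | ')
    if f[2]>16: break
print(manip.current_t())
manip.movel(T+[0,0,.02],feed=.15)
print(manip.current_t(),manip.current_contact_force())
E
```

```text
f0 [ 0.9 -0.2 -0.2]
8 [-1.1 -0.1  1.4] 0.1919 | 15 [-1.1  0.5  2. ] 0.1853 | 16 [-2.6 -0.1  5.8] 0.1851 | 17 [-3.4 -0.2  9.1] 0.1849 | 18 [-5.1 -0.8 11.6] 0.1847 | 19 [-6.9 -0.2 14.4] 0.1846 | 20 [-9.1 -0.9 17.7] 0.1844 | 46.8
47.2167 [ 0.91299727 -0.25857623 -0.38821971]
```

The press was firm: from 6 to 18 N the tip moved only 0.7 mm, at a tip height of about 0.171 m (0.173 m expected for 0.524 rad). So the roller is on the block. I'll back off and take a final look.

```bash
python3 - <<'E'
from h import *
q=np.array(manip.current_tcp_pos()); manip.movel(q+[0,-.14,.10],feed=.3)
manip.pause(.3)
snap('side','d13'); snap('scene','s13'); print(manip.current_t(),manip.current_contact_force())
crop('s13',330,130,460,230,6,'s13a')
a=cv2.imread('pics/s13.png');b=cv2.imread('pics/s12.png')
E
```

```text
48.3417 [ 0.68632205  0.17301279 -0.66487898]
```

View pics/s13a.png

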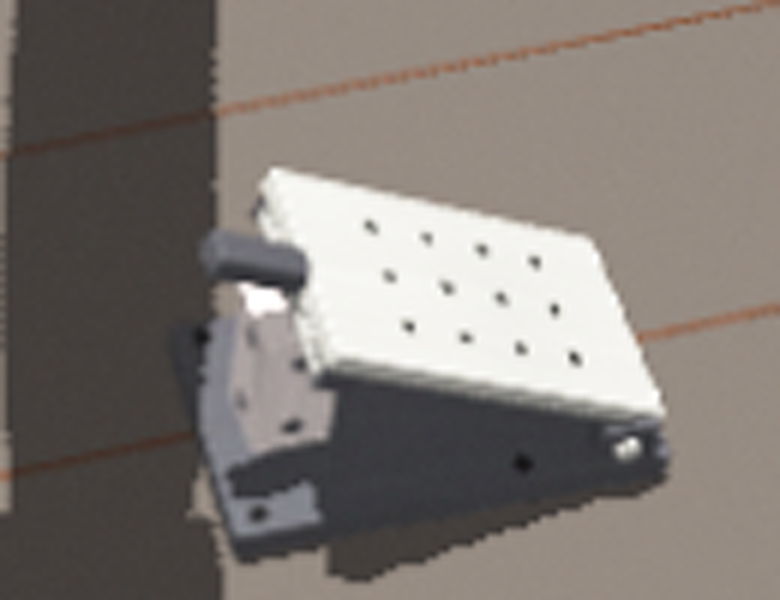

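View pics/s13.png

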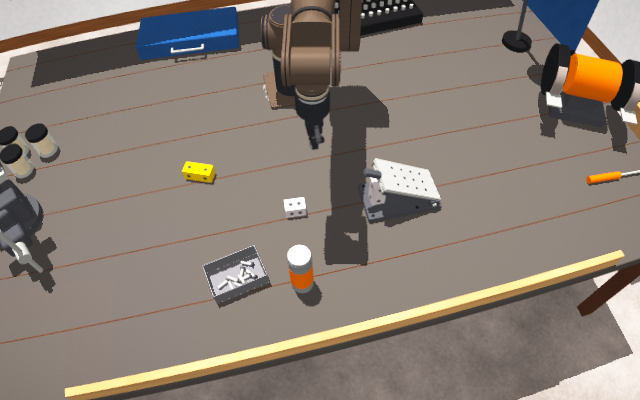

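View pics/d13.png

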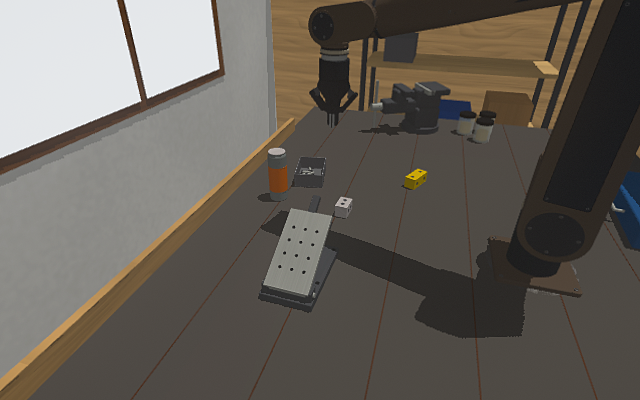

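The final pictures show the plate resting on the block. It is unchanged by the 18 N press: the holes are at the same pixels as before, e.g. (371,227). The block is upright (230–335, 290–450 in the crop), and the short block, can, box and yellow block are where they were.

```bash
python3 - <<'E'
from h import *
manip.sign_off(); print(manip.current_t())
E
```

```text
the job is handed in; nothing more can be done
the job is handed in; nothing more can be done
```

The sine plate is set on the long block, and the job was handed in just after 48.3 s, within the 72 s limit.

I stood the fallen block on end on the bench and let go of it, then swung the plate up by its lug to about 1.27 rad. I took the block afresh, stood it on the base at about x = −58 mm, let go, and brought the plate down until the roller met it.

**Last checks:**
- **Contact:** pressing down on the lug tip to 18 N moved it only 0.7 mm. The tip height was about 171 mm, against 173 mm expected at 0.524 rad. The plate looks unchanged in the pictures before and after the press.
- **Angle:** the camera fit, made before that press, gave 0.537 rad, 0.013 above the nominal 0.524. I put this down to the roughly 2 mm camera calibration, because the firm press showed no gap under the roller.
- **Scene:** the long block is upright and the arm is clear of everything. The shorter block, spray can, parts box and yellow look-alike appear where they were.

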